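Pry up the boot scraper plate and chock it

ROBOT

A 7-joint arm with a two-finger parallel gripper is mounted at the origin on the work surface. World frame = base frame: x ahead of the robot, y to its left, z up, the work surface at z = 0. Lengths are in m, angles in rad, forces in N, time in s.
With the tool pointing down it reaches from about 0.425 to 0.925 m from the base axis. Payload 6.8 kg.
Tool frame: the origin (TCP) lies between the finger pads; the fingertips stand 17 mm ahead of it and the grasp point (between the pads) lies 2 mm behind it; z points along the fingers, y is the direction in which the jaws open and shut (so a half turn about z gives the same grasp; the last joint's range is limited). The gripper opens to 85 mm and grips with 20 to 120 N. Pads are 22 mm wide; open, the fingers measure 114 mm over their backs; the gripper's body (76 mm by 85 mm) begins 54 mm behind the grasp point. The pads swing forward as they close: fully open they stand 13 mm farther back than shut.
Start: joints at [-1.289, 0.477, 0.022, 1.555, -0.011, 1.109, -0.083], TCP at [0.257, 0.624, 0.248] pointing down, gripper open.
Joint ranges: [-2.96, 2.96], [-0.34, 2.1], [-1.41, 1.46], [0.24, 2.44], [-1.37, 4.51], [0.17, 1.92], [-2.96, 2.96]. Speed limits (rad/s): [2.39, 2.39, 3.14, 3.14, 3.14, 3.14, 3.14].

INTERFACE

Orientations are given as a unit quaternion [w, x, y, z].
In Python, from station import bot gives the robot as it stands. The module is installed in compiled form; this text tells all that it offers.
- The arm moves only by the tool carry_out, never from a script. Its argument "moves" is a list of rows, each a list of 3 entries, a list of its own where there are three numbers: the turn, a rotation vector about the tool's x, y, z in degrees, then the shift along the tool's x, y, z in cm, then the finger opening in cm, from 0 to 8.54. A call has 1 to 5 rows; each row is the pose to reach, as a shift and turn from the pose commanded when the call began, along the tool's axes at that moment; what a row does not reach only later rows make up. A row lasts 1/8 s, in which the tool goes at most 62.5 mm and 10.7 degrees, less where a joint would pass 70% of its speed; a pose out of reach is approached as far as the arm can. A call with a gripper value outside its range is refused whole. The fingers move at their own pace and stop on an object; "newtons" is the grip in N (left out, the last holds). Time passes only in rows, so rows that repeat a pose let the fingers close. It gives the time, the measured TCP pose, the force and the opening at its end, in the units of the state.
- bot.get_obs(): the state, without advancing time (a new reading comes with each control period).
- bot.read_camera(name): name is "scene" or "top" or "wrist"; returns the picture (420x560x3 uint8, red, green, blue); there is no depth.
- bot.camera_info(name): a dict with "vertical_fov" (degrees; the focal length in pixels is half the picture's height over the tangent of half this angle, whatever the lens; pixels are square), "cx", "cy" (the principal point, pixels), "position" and "attitude" of the camera in the world. Camera axes: x right, y up, looking along -z (the intrinsics and any distortion apply to the point x, -y, -z); pixel columns grow to the right and rows downward; lengths in m; the calibration is good to about 2 mm. A picture is of the moment at which its call begins: read the wrist's pose just before it. camera_info takes no time and is no camera call; for the wrist camera it gives the pose at the moment of the call.
- bot.hand_in(): hands the job in, once; it reports no verdict.
Trained networks look in the newest picture that a camera, given by its name, has taken for a name from the list of things; names that differ only in an ending like _2 or _b are one class to them, and where a whole thing is asked for, a point or a joint stands for the part that bears it (a point fixed in the world has none). Each returns a list of dicts, best first, with "score" (0 to 1); they miss things now and then, are a little off and sometimes report something else, mostly with a low value. They report only what shows in the picture. A call takes as long as a camera call. They do not tell look-alikes from the thing itself.
- bot.silhouettes(label, camera): "region" (420x560 bool, what is visible of it) and "location" ([column, row] in pixels, amid what is visible of it).
The state is a dict: "t": time; "q": joint angles; "joint_vel": joint speeds; "joint_torque": joint torques, N m; "eef_pos": TCP position; "tool_rot": TCP orientation; "contact_force": force on the tool from outside, world axes, zero at the start; "torque": the same for the moment, N m; "gripper_width": opening from 0.0 (shut) to 1.0 (fully open).
Only numpy, scipy, OpenCV 4.12 (cv2) and the standard library are available. Lean on these libraries where they do the work, as an engineer would, in place of code of your own. Each camera call takes 0.05 s, during which the arm holds its last target. There are 200 camera calls.

TASK

The drip tray under the boot scraper has to air out, so prop its heavy hinged plate open: with the steel pry bar laid over the fulcrum block, lever the free edge of the plate up and let the bar's heavy handle keep it there, without ramming the bar onto the bench. Then slip the tall beech packer lengthwise under the raised edge beside the bar, flat on the bench, gently in until you feel it press on the soft rib hidden below the plate. Finally ease the bar out so that the plate settles on the packer, lay the bar flat on the bench clear of the scraper and block without dropping it, keep the gripper off the plate and leave everything else alone.

Things in the scene. Friction and masses are not known exactly. Their poses are not given: they have to be found in the camera images.
- frame: Boot scraper: grey steel frame 270 x 208 mm fixed on the bench, open on its free-edge side. Origin on the bench below the middle of the plate. +x points level from the plate's free edge (x = -120 mm) to the hinge (x = +120 mm); y lies along the edge.
- tray: Shallow aluminium drip tray fixed under the plate inside the frame; same origin and axes as the frame. Its front is a rubber-faced rib 20 mm high (frame y within +-88 mm), hidden by the plate, its face somewhere 26 to 38 mm in from the shut plate's edge (differs every time: feel for it with the packer). It gives about 1 mm per 3 N, 8 mm at most; over 20 N on it is too much.
- plate: Dark steel plate, ribs on top, 240 (x) x 180 (y) x 12 mm, about 4.5 kg, hinged on the frame. Origin on the hinge at underside level; x points away from the free edge, y along the hinge. Shut: level, underside 24 mm above the bench. The hinge is stiff: raising takes about 40 N at the edge; unsupported it sinks back by itself in a second or two.
- plate_edge (a point): Middle of the plate's lower free edge: 24 mm above the bench when shut, about 43 mm when the bar's tail is down on the bench, about 33 mm when the plate lies on the packer.
- fulcrum: Fulcrum: small beech block with a half-round ridge, fixed on the bench about 40 mm in front of the plate's free edge and about 41 mm to the frame's -y side. 28 x 60 x 28 mm; the ridge (radius 8 mm, axis 20 mm above the bench) runs along its y axis, parallel to the plate's edge. Origin under its centre on the bench.
- prybar: Bright steel pry bar, 230 mm long, 0.75 kg, flat underside. Origin on the underside at the balance point; +x points to the nose, z up. Handle: square, 26 wide x 26 high, from x = -80 (tail) to +20 mm. Shaft: 20 wide x 12 high, from +20 to +120 mm. Nose: 20 wide x 6 high, from +120 to +150 mm (tip).
- prybar_nose (a point): Tip of the bar's nose, on the underside. It goes about 15 mm under the plate's edge with the bar's underside on the fulcrum ridge, tipped about 0.32 rad nose down to enter. Pressing the handle down takes 10 to 15 N; let go, the bar stays down by its own weight and holds the plate up. Over 80 N of bar on bench dents the wood.
- packer: The tall beech packer: block 84 (x) x 26 (y) x 33 mm high with lightly rounded edges, lying on the bench. Origin under its centre.
- table: The cherry wood bench, top at z = 0.
- beech_box: Bystander: beech box with sliding lid, 130 x 80 x 54 mm.
- carabiner: Bystander: red aluminium carabiner, 105 x 52 x 10 mm, lying flat.
- crampon_bar: Bystander: stainless crampon adjustment bar with a row of holes, 150 x 20 x 5 mm.
- lamp_clip: Bystander: black silicone helmet lamp clip, 45 x 22 x 25 mm.
- pulley: Bystander: chrome pulley, 52 mm across, 32 mm high.
- thin_packer: Bystander: a beech packer of 84 x 30 mm that is only 12 mm high, too low for this job.
Things that resemble listed ones, but are neither listed nor needed, are in the scene too. Of the things that look like the prybar, the smaller one is meant.

How it is judged:
On the way, in this order (a step that is already met when the one before it is completed fails the run):
1. the plate's edge is raised at least 14 mm by the bar bearing on the fulcrum block (height (world z) of plate_edge above 0.038 m and contact force between prybar and plate above 2 N and contact force between prybar and fulcrum above 2 N), for 0.3 s.
2. with the plate still up on the bar, the packer is pressed against the hidden rib with at least 2 N (height (world z) of plate_edge above 0.0375 m and contact force between packer and tray above 2 N and contact force between prybar and plate above 1 N), for 0.1 s.
At the end, for the whole second after the job is handed in: Plate resting on the packer (over 2 N), its lower edge 30.5 to 36.5 mm up; packer flat on the bench, lengthwise within 0.3 rad, at least 20 mm under the edge; bar at rest flat on the bench (0.08 rad, 5 mm), touching neither plate, frame nor fulcrum block (contact force between plate and packer above 2 N and height (world z) of plate_edge between 0.0305 and 0.0365 m and height (world z) of packer below 0.004 m and angle between each of packer, prybar's own z axis and vertical below 0.08 rad and x of packer in the frame of frame above -0.142 m and y of packer in the frame of frame between -0.085 and 0.085 m and angle between the x axis of packer and the x axis of frame, either way round below 0.3 rad and contact force between prybar and plate below 0.1 N and contact force between prybar and fulcrum below 0.1 N and contact force between prybar and frame below 0.1 N and height (world z) of prybar below 0.005 m and linear speed of each of prybar, packer below 0.02 m/s).
It fails at once if the pry bar is pressed or dropped on the bench with more than 80 N (contact force between prybar and table above 80 N).
It fails at once if the packer is pressed on the rib with more than 20 N (contact force between packer and tray above 20 N).
It fails at once if the gripper lifts or presses the plate (more than 4 N) (contact force between the fingers and plate above 4 N).
It fails at once if a bystander is moved by more than 15 mm (distance of any of beech_box, carabiner, crampon_bar, lamp_clip, pulley, thin_packer from where it was at the start of the episode above 0.015 m).
It also fails if it takes over 72 s, if anything falls off the work surface, if the arm or the gripper's body presses on something with over 40 N, if the wrist force passes 120 N, or if a joint passes its speed limit or range.

## Working session

There is one attempt and no reset: what is moved stays moved. The work goes in short steps, Python scripts to look and compute and a tool call to move; the robot and the scene stay as the last step left them, time stands still between calls to the robot, and variables do not carry over. Pictures are saved under pics/ and viewed, about 8 in all and at most 12, crops included, and the job is handed in when it is done.

Besides the shell and the picture viewer there is one more tool, called after "Call:" as name(argument=value, ...), one argument or row to a line, values as JSON. carry_out: Moves the arm, as the interface text tells. Its arguments: {"type":"object","properties":{"moves":{"type":"array"},"newtons":{"type":"number"}},"required":["moves"]}

```bash
mkdir -p pics
python3 - <<'E'
from station import bot
import cv2,numpy as np
print(bot.get_obs())
ims=[]
for n in ["scene","top"]:
    im=bot.read_camera(n); cv2.imwrite(f"pics/{n}0.png",im[:,:,::-1]); 
    i=bot.camera_info(n); print(n,i)
    for l in ["prybar","packer","fulcrum","plate","frame","thin_packer","prybar_nose","tray"]:
        for d in bot.silhouettes(l,n): print(l,round(d["score"],2),np.round(d["location"]),d["region"].sum())
E
```

```text
{'t': 0.0, 'q': array([-1.28908873,  0.47782704,  0.0223724 ,  1.55643718, -0.0114905 ,
        1.1093224 , -0.08307619]), 'joint_vel': array([-5.35837460e-05,  1.74462427e-03,  5.63997691e-04,  6.71886759e-04,
       -3.10470116e-04, -1.50869926e-03,  1.39757277e-03]), 'joint_torque': array([-1.27893032e-03, -5.96455586e+01,  1.60751291e+00, -2.81197983e+01,
        1.23906977e-02,  9.46240383e-03,  1.61713587e-05]), 'eef_pos': array([0.25632646, 0.62383032, 0.2473143 ]), 'tool_rot': array([-9.99302590e-05,  1.93661881e-01,  9.81067891e-01, -9.27310980e-04]), 'contact_force': array([-0.34599286, -0.10437621,  0.07710304]), 'torque': array([ 0.03051956,  0.03433206, -0.04234463]), 'gripper_width': 1.0030952572441503}
scene {'vertical_fov': 56.64787492640676, 'cx': 282.8524123045248, 'cy': 210.13533744548505, 'position': array([ 0.98377265, -0.44532238,  0.56168778]), 'attitude': array([0.80827576, 0.42934985, 0.18443762, 0.35823424])}
prybar 0.77 [338. 206.] 605
prybar 0.66 [288. 164.] 689
packer 0.77 [372. 246.] 496
packer 0.42 [400. 200.] 238
packer 0.35 [214. 318.] 14530
fulcrum 0.85 [265. 253.] 434
plate 0.96 [214. 306.] 10792
frame 0.82 [214. 317.] 15146
thin_packer 0.95 [434. 261.] 463
prybar_nose 0.69 [340. 200.] 656
prybar_nose 0.67 [289. 158.] 736
tray 0.57 [217. 361.] 459
top {'vertical_fov': 55.35814316760452, 'cx': 275.7962877344249, 'cy': 213.247328554396, 'position': array([0.37910555, 0.03286554, 0.97523423]), 'attitude': array([ 0.71469273,  0.02790758, -0.03315213, -0.69809484])}
prybar 0.73 [155. 321.] 2001
prybar 0.72 [184. 211.] 987
packer 0.73 [225. 143.] 436
fulcrum 0.53 [299. 208.] 279
fulcrum 0.45 [129. 166.] 234
plate 0.76 [368. 182.] 7641
plate 0.59 [192. 208.] 910
plate 0.46 [266. 101.] 425
frame 0.59 [374. 182.] 9431
thin_packer 0.73 [419. 266.] 513
prybar_nose 0.95 [188. 211.] 978
prybar_nose 0.73 [156. 322.] 1921
prybar_nose 0.61 [418. 268.] 539
```

View pics/top0.png

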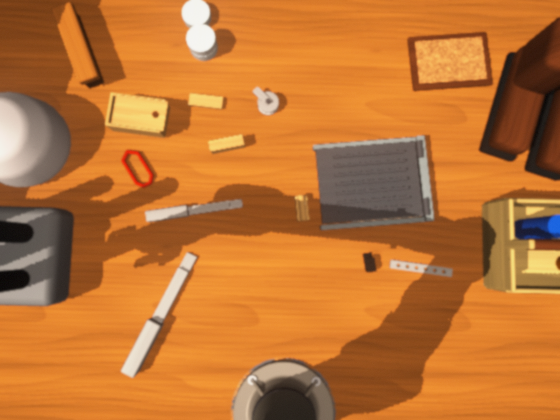

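View pics/scene0.png

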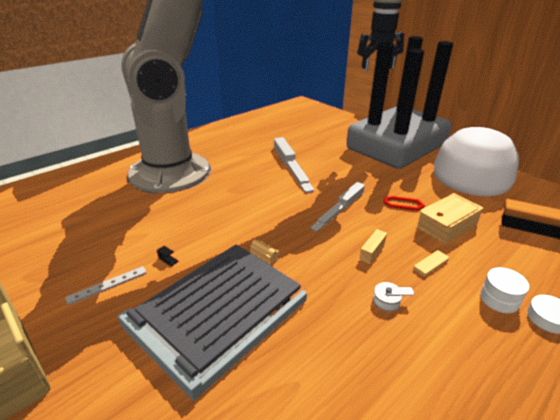

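Top view: the small pry bar is at (193,211), handle at (166,214), nose at (241,204). The larger look-alike is at (155,315). The tall packer is at (226,143), and the thin one at (206,101). The scene view confirms the heights: tall at (372,246), thin at (434,261). The fulcrum is at (302,208), and the plate's free edge is on the left at x≈320.

```bash
cat > h.py <<'E'
from station import bot
import cv2,numpy as np
from scipy.spatial.transform import Rotation as R
def rot(q): return R.from_quat([q[1],q[2],q[3],q[0]])
def px2w(i,uv,z):
    f=210/np.tan(np.radians(i["vertical_fov"])/2); uv=np.atleast_2d(uv).astype(float)
    d=np.c_[(uv[:,0]-i["cx"])/f,-(uv[:,1]-i["cy"])/f,-np.ones(len(uv))]
    d=rot(i["attitude"]).apply(d); p=np.array(i["position"]); z=np.broadcast_to(z,len(uv))
    return p+d*((z-p[2])/d[:,2])[:,None]
def w2px(i,P):
    f=210/np.tan(np.radians(i["vertical_fov"])/2)
    c=rot(i["attitude"]).inv().apply(np.atleast_2d(P)-i["position"])
    return np.c_[i["cx"]+f*c[:,0]/-c[:,2],i["cy"]-f*c[:,1]/-c[:,2]]
def tool():
    o=bot.get_obs(); return np.array(o["eef_pos"]),rot(o["tool_rot"])
def goto(P,ax,ay=None):
    """delta (rotvec deg, shift cm) from current pose to TCP P with rotation matrix cols"""
    p,r=tool(); return np.degrees((r.inv()*ax).as_rotvec()).round(1),(r.inv().apply(np.array(P)-p)*100).round(2)
def down(yaw):
    """tool z down, tool y (jaw) along world direction yaw (rad)"""
    y=np.array([np.cos(yaw),np.sin(yaw),0]);z=np.array([0,0,-1.]);return R.from_matrix(np.c_[np.cross(y,z),y,z])
def rect(m,i,z):
    c=px2w(i,np.argwhere(m)[:,::-1],z)[:,:2]
    (a,b),(w,h),_=r=cv2.minAreaRect((c*1000).astype(np.float32)); bx=cv2.boxPoints(r)
    e=[bx[1]-bx[0],bx[2]-bx[1]]; L=max(e,key=np.linalg.norm)
    return np.round([a,b],1),np.round([w,h],1),round(float(np.degrees(np.arctan2(L[1],L[0]))),1)
E
python3 - <<'E'
from h import *
i=bot.camera_info("top")
print(rot(bot.get_obs()["tool_rot"]).as_matrix().round(3))
for n,uv,z in [("bar tail",(147,215),.026),("hand front",(189,210),.026),("nosetip",(242,204),.006),("packer",(226,143),.033),("fulc",(302,208),.028),("plate FL",(320,150),.036),("plate FLbot",(322,222),.036),("frame corners",[(314,146),(423,137),(433,220),(321,229)],.0)]:
    print(n,px2w(i,uv,z).round(3).tolist())
bot.read_camera("top")
for l,z in [("prybar",.02),("packer",.033),("fulcrum",.02),("frame",.02),("plate",.036)]:
    for d in bot.silhouettes(l,"top"): print(l,round(d["score"],2),rect(d["region"],i,z))
s=bot.camera_info("scene")
print(w2px(s,px2w(i,[(302,208)],.028)))
E
```

```text
[[-0.925  0.38  -0.   ]
 [ 0.38   0.925  0.   ]
 [ 0.     0.    -1.   ]]
bar tail [[0.45, 0.332, 0.026]]
hand front [[0.464, 0.233, 0.026]]
nosetip [[0.484, 0.109, 0.006]]
packer [[0.627, 0.15, 0.033]]
fulc [[0.475, -0.035, 0.028]]
plate FL [[0.615, -0.075, 0.036]]
plate FLbot [[0.442, -0.082, 0.036]]
frame corners [[0.633, -0.064, 0.0], [0.663, -0.336, 0.0], [0.456, -0.359, 0.0], [0.428, -0.085, 0.0]]
prybar 0.78 (array([466.5, 224.3]), array([ 28.6, 231.3]), -80.0)
prybar 0.41 (array([ 542.4, -206.6]), array([210.1, 274.3]), -83.6)
packer 0.91 (array([623.6, 150.2]), array([36. , 84.4]), -77.0)
fulcrum 0.88 (array([476.2, -33.4]), array([61.7, 30.1]), 6.6)
frame 0.68 (array([ 541.3, -205.8]), array([212. , 273.3]), -83.9)
frame 0.65 (array([694.1, 370.9]), array([149.3,  94.3]), 83.5)
plate 0.89 (array([ 540.1, -191. ]), array([183. , 244.1]), -84.7)
plate 0.49 (array([728.5, 203.6]), array([85.3, 33.1]), 84.2)
[[261.4686392  244.18975261]]
```

Run:
```python
from h import *
i=bot.camera_info("top"); s=bot.camera_info("scene")
print(w2px(i,tool()[0]),w2px(s,tool()[0]))
for P in [(0.257,.60,.31),(.36,.45,.30),(.457,.2785,.20)]: print(P,goto(P,down(np.radians(10))))
im=bot.read_camera("top"); a=cv2.resize(im[60:360,60:330],None,fx=2,fy=2,interpolation=cv2.INTER_CUBIC)
cv2.imwrite("pics/crop1.png",a[:,:,::-1])
```

```text
[[-62.77737741 309.52412637]] [[377.13926622  66.89705034]]
(0.257, 0.6, 0.31) (array([ 0. , -0. , 57.7]), array([-0.97, -2.24, -6.17]))
(0.36, 0.45, 0.3) (array([ 0. , -0. , 57.7]), array([-16.2 , -12.2 ,  -5.17]))
(0.457, 0.2785, 0.2) (array([ 0. , -0. , 57.7]), array([-31.69, -24.37,   4.83]))
```

View pics/crop1.png

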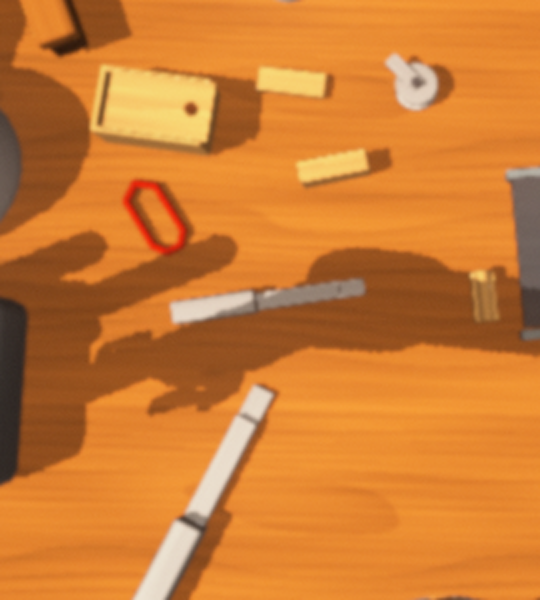

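The crop confirms it. The bar candidates are the small one at (193,211) and the large one at (155,315), so I take the small one. The packer candidates are the one at (226,143), which casts the longer shadow and is tall, and the thin one at (206,101). I'll use the first.

Call:
carry_out(
  moves=[
    [[0, 0, 8], [-1, -2.2, -6], 8.5],
    [[0, 0, 18], [-5, -6, -6], 8.5],
    [[0, 0, 28], [-10, -9, -6], 8.5],
    [[0, 0, 38], [-16, -12, -5], 8.5],
    [[0, 0, 48], [-21, -16, -3], 8.5],
  ],
  newtons=60,
)

```text
t: 1.88
eef_pos: [0.3872, 0.4034, 0.2819]
tool_rot: [0.0, 0.579, 0.816, 0.002]
contact_force: [0.6, 0.0, -0.4]
gripper_width: 0.993
```

Run:
```python
from h import *
print(tool()[0],rot(bot.get_obs()["tool_rot"]).as_matrix().round(2).tolist(), goto((.457,.2785,.20),down(np.radians(10))))
```

```text
[0.38719835 0.40342529 0.28186243] [[-0.33, 0.94, 0.0], [0.94, 0.33, 0.0], [0.0, 0.0, -1.0]] (array([ 0.1, -0.1,  9.3]), array([-14.11,   2.44,   8.17]))
```

Call:
carry_out(
  moves=[
    [[0, 0, 5], [-5, 1, 3], 8.5],
    [[0, 0, 9.3], [-10, 2, 6], 8.5],
    [[0, 0, 9.3], [-14.1, 2.4, 8.2], 8.5],
    [[0, 0, 9.3], [-14.1, 2.4, 8.2], 8.5],
  ],
)

```text
t: 2.38
eef_pos: [0.4561, 0.2756, 0.1977]
tool_rot: [0.0, 0.643, 0.766, -0.002]
contact_force: [-0.1, 0.3, 0.6]
gripper_width: 0.991
```

Run:
```python
from h import *
i=bot.camera_info("wrist"); im=bot.read_camera("wrist"); cv2.imwrite("pics/w1.png",im[:,:,::-1])
print(tool()[0],i)
for l,z in [("prybar",.013),("fulcrum",.02)]:
    for d in bot.silhouettes(l,"wrist"): print(l,round(d["score"],2),d["location"],rect(d["region"],i,z))
```

```text
[0.45564531 0.27845846 0.19867666] {'vertical_fov': 58.65753055747693, 'cx': 285.64672424727956, 'cy': 207.60005099316763, 'position': array([0.44420082, 0.34497732, 0.32287202]), 'attitude': array([ 0.98596056, -0.14224876, -0.01154414,  0.08668217])}
prybar 0.75 [285.0, 210.7] (array([467.7, 226.3]), array([ 26.7, 222.9]), -80.5)
prybar 0.72 [80.9, 159.1] (array([287.7, 263.7]), array([ 33. , 165.2]), -25.7)
```

View pics/w1.png

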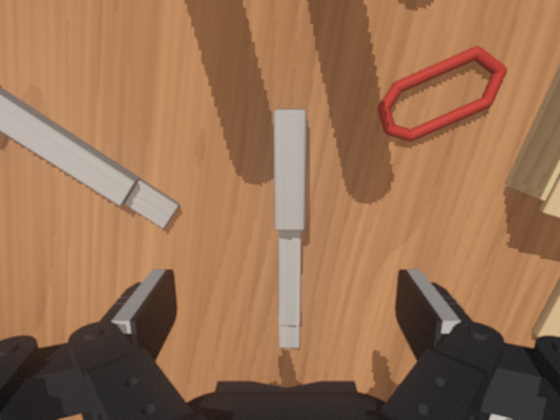

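The bar sits centred at column 290. Its handle runs from row 110 to 230 and its nose tip is at row 347. The big bar is at the left and the carabiner at the right (both clear).

```bash
cat >> h.py <<'E'
def pts(i,L):
    for uv,z in L: print(uv,(px2w(i,uv,z)[0]*1000).round(1))
E
python3 - <<'E'
from h import *
i=bot.camera_info("wrist")
pts(i,[((275,111),.026),((305,111),.026),((276.5,229.5),.026),((303,229.5),.026),((280,346.5),.006),((299.5,346.5),.006),((190,290),.1)])
print(w2px(i,tool()[0]),goto((.457,.2785,.1),down(np.radians(10))))
E
```

```text
(275, 111) [436.4 339.9  26. ]
(305, 111) [459.3 344.2  26. ]
(276.5, 229.5) [454.6 244.4  26. ]
(303, 229.5) [476.7 248.4  26. ]
(280, 346.5) [480.4 116.4   6. ]
(299.5, 346.5) [499.5 119.9   6. ]
(190, 290) [402.2 217.8 100. ]
[[285.1004481  293.54845092]] (array([ 0. , -0.1,  0.4]), array([-0.32,  0.12,  9.96]))
```

Call:
carry_out(
  moves=[
    [[0, 0, 0], [0.8, 0.3, 5], 8.5],
    [[0, 0, 0], [0.8, 0.3, 10], 8.5],
    [[0, 0, 0], [0.8, 0.3, 14], 8.5],
    [[0, 0, 0], [0.8, 0.3, 17.7], 8.5],
    [[0, 0, 0], [0.8, 0.3, 17.7], 5],
  ],
)

```text
t: 3.15
eef_pos: [0.4549, 0.2892, 0.0205]
tool_rot: [-0.001, 0.639, 0.769, -0.002]
contact_force: [-0.4, -0.5, 0.5]
gripper_width: 0.808
```

Call:
carry_out(
  moves=[
    [[0, 0, 0], [0, 0, 0], 2],
    [[0, 0, 0], [0, 0, 0], 2],
    [[0, 0, 0], [0, 0, 0], 2],
    [[0, 0, 0], [0, 0, 0], 2],
  ],
  newtons=80,
)

```text
t: 3.65
eef_pos: [0.4574, 0.2894, 0.0241]
tool_rot: [-0.0, 0.64, 0.768, 0.001]
contact_force: [-1.7, 0.2, 8.4]
gripper_width: 0.285
```

Run:
```python
from h import *
o=bot.get_obs(); print(tool()[0],rot(o["tool_rot"]).as_matrix().round(3).tolist(),o["gripper_width"],o["contact_force"])
```

```text
[0.45744123 0.28939374 0.02408456] [[-0.18, 0.984, 0.001], [0.984, 0.18, 0.002], [0.002, 0.002, -1.0]] 0.28535287397187187 [-1.72351343  0.20093816  8.44859376]
```

Call:
carry_out(
  moves=[
    [[0, 0, 0], [0, 0, -2], 2],
    [[0, 0, 0], [0, 0, -5], 2],
    [[0, 0, 0], [0, 0, -9], 2],
    [[0, 0, 0], [0, 0, -12], 2],
    [[0, 0, 0], [0, 0, -12], 2],
  ],
)

```text
t: 4.28
eef_pos: [0.4578, 0.2892, 0.1442]
tool_rot: [0.0, 0.64, 0.768, 0.002]
contact_force: [-0.1, -0.6, -7.9]
gripper_width: 0.283
```

```bash
cat >> h.py <<'E'
H=np.radians(-84.2); XF=np.array([np.cos(H),np.sin(H),0]); YF=np.array([-np.sin(H),np.cos(H),0])
F=np.array([.4762,-.0334,0]); G=np.array([-.0265,0,.024])
def barpose(P,th,ref,g=None,off=0):
    """tool pose with bar point x=ref (underside) at world P, nose down th, yaw offset off"""
    bR=R.from_rotvec([0,0,H+off])*R.from_rotvec([0,th,0])
    t=np.array(P)+bR.apply((G if g is None else g)-np.array([ref,0,0]))
    return t, bR*R.from_matrix(np.diag([-1.,1,-1]))
E
python3 - <<'E'
from h import *
o=bot.get_obs(); print(tool()[0],o["contact_force"],o["torque"],o["gripper_width"])
for d,z in [(.014,.0245),(.056,.009)]:
    t,r=barpose(F+d*XF+[0,0,z],.36,.15); print(t.round(4),goto(t,r))
bot.read_camera("scene")
E
```

```text
[0.45775769 0.28923452 0.14421662] [-0.12097972 -0.60839075 -7.91984157] [0.24056076 0.0674491  0.00813121] 0.2833241339660127
[0.4618 0.1086 0.1091] (array([-0.6, 20.4,  4.6]), array([-17.85,  -2.87,   3.44]))
[0.466  0.0668 0.0936] (array([-0.6, 20.4,  4.6]), array([-22.04,  -3.21,   4.98]))
```

Call:
carry_out(
  moves=[
    [[0, 7, 1.5], [-4, -0.6, 0], 2],
    [[0, 14, 3], [-9, -1.4, 0], 2],
    [[-0.5, 20.4, 4.6], [-13, -2.1, 0.5], 2],
    [[-0.5, 20.4, 4.6], [-16, -2.7, 1.5], 2],
    [[-0.5, 20.4, 4.6], [-16, -2.7, 1.5], 2],
  ],
)

```text
t: 4.95
eef_pos: [0.4575, 0.1218, 0.1245]
tool_rot: [-0.133, 0.663, 0.727, 0.114]
contact_force: [0.3, 0.7, -7.3]
gripper_width: 0.285
```

Run:
```python
from h import *
o=bot.get_obs(); print(tool()[0],o["contact_force"])
a=bot.read_camera("scene"); b=bot.read_camera("top")
A=cv2.resize(a[170:350,100:370],None,fx=2.9,fy=2.9,interpolation=cv2.INTER_CUBIC)[:,:780]
cv2.imwrite("pics/s2.png",A[:,:,::-1])
B=cv2.resize(b[130:250,180:360],None,fx=4,fy=4,interpolation=cv2.INTER_CUBIC); cv2.imwrite("pics/t2.png",B[:,:,::-1])
i=bot.camera_info("top"); s=bot.camera_info("scene")
t,r=tool(); bR=r*R.from_matrix(np.diag([-1.,1,-1]))
tip=t+bR.apply(np.array([.15,0,0])-G); print("tip pred",tip,bR.as_matrix()[:,0].round(3)); print(w2px(i,tip),w2px(s,tip))
O=F+.1615*XF+.041*YF
L=[O-.12*XF+y*YF+[0,0,z] for y in (-.09,.09) for z in (.024,.036)]
print(w2px(i,L).round(1).tolist(),w2px(s,L).round(1).tolist())
L=[F+x*XF+y*YF+[0,0,z] for x,z in ((0,.028),(.014,.0),(-.014,0)) for y in (-.03,.03)]
print(w2px(i,L).round(1).tolist(),w2px(s,L).round(1).tolist())
```

```text
[0.45748781 0.12184863 0.12445067] [ 0.32457695  0.65584772 -7.25625027]
tip pred [ 0.473074   -0.03046438  0.04182301] [ 0.091 -0.933 -0.348]
[[300.37875493 208.27811769]] [[262.40124394 237.75978157]]
[[320.2, 226.8], [320.8, 226.6], [313.7, 152.7], [314.2, 151.5]] [[232.8, 244.8], [232.5, 240.4], [296.5, 285.2], [296.7, 280.7]]
[[302.3, 220.1], [300.2, 195.1], [307.1, 220.5], [305.1, 196.2], [295.7, 221.4], [293.7, 197.0]] [[252.6, 238.2], [272.6, 250.1], [248.5, 251.0], [268.2, 263.4], [257.5, 245.1], [277.1, 256.9]]
```

View pics/s2.png

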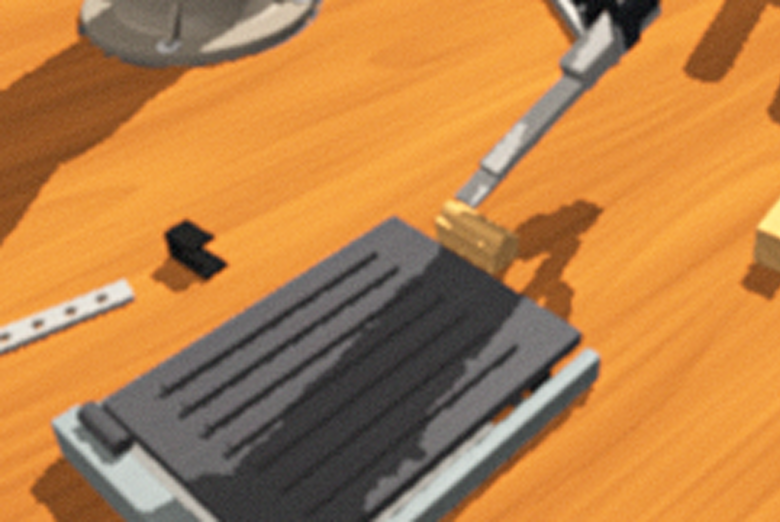

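View pics/t2.png

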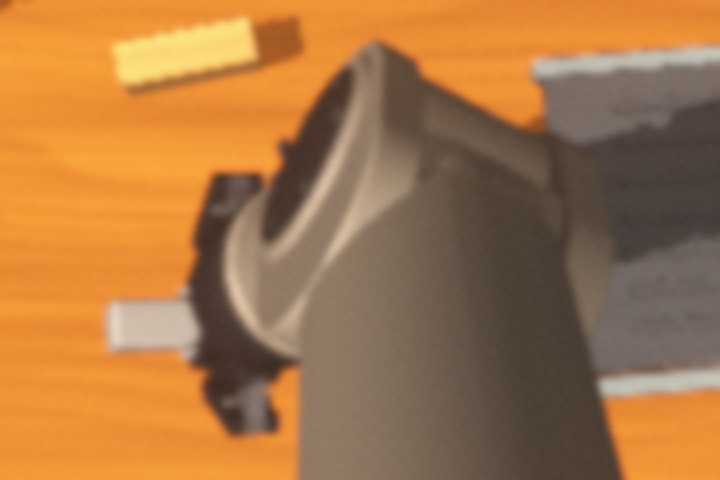

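Scene crop: bar tip at about (465,205), fulcrum ridge from (455,205) to (515,240), plate corners at (397,217) and (580,337). Against the projection, the fixtures are off by about 1 cm relative to the bar. The top crop is blocked by the arm. I'll tilt the wrist camera forward to measure the fulcrum and edge in the robot frame.

Call:
carry_out(
  moves=[
    [[0, -8, 0], [1.5, 0, -2], 2],
    [[0, -17, 0], [3, 0, -5], 2],
    [[0, -26, 0], [5, 0, -7.5], 2],
    [[0, -35, 0], [6.3, 0, -8.4], 2],
    [[0, -35, 0], [6.3, 0, -8.4], 2],
  ],
)

```text
t: 5.68
eef_pos: [0.4557, 0.1633, 0.2279]
tool_rot: [0.092, 0.661, 0.74, -0.085]
contact_force: [-0.4, 0.0, -8.6]
gripper_width: 0.284
```

Run:
```python
from h import *
import pickle
print(tool()[0]); i=bot.camera_info("wrist"); im=bot.read_camera("wrist"); pickle.dump(i,open("w2.pkl","wb"))
cv2.imwrite("pics/w2.png",cv2.resize(im,(800,600))[:,:,::-1])
for l,z in [("fulcrum",.028),("plate",.036),("prybar",.1),("frame",.02)]:
    for d in bot.silhouettes(l,"wrist"): print(l,round(d["score"],2),d["location"],d["region"].sum())
```

```text
[0.45566539 0.16325499 0.22785731]
plate 0.77 [323.1, 362.2] 424
prybar 0.82 [154.7, 11.2] 1673
prybar 0.8 [282.8, 263.4] 15505
frame 0.69 [318.9, 366.1] 615
```

View pics/w2.png

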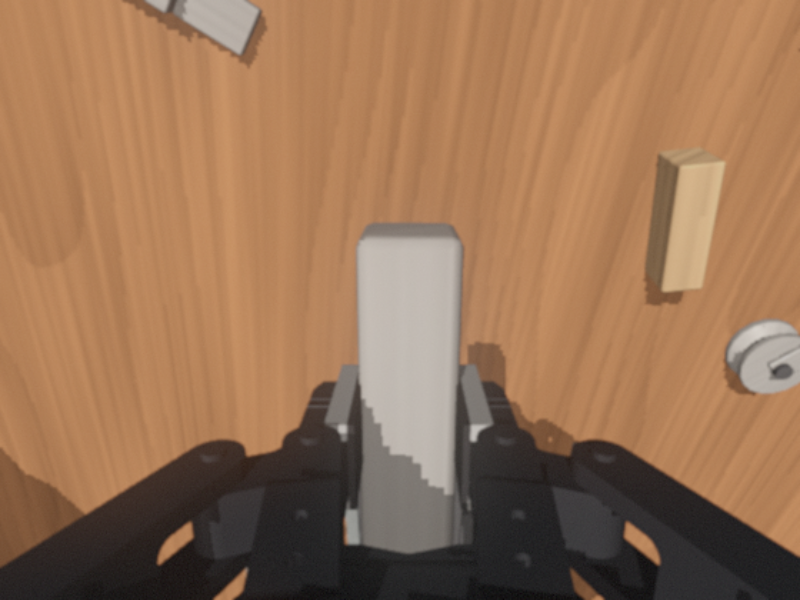

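The wrist view shows the held handle (tail at about (410,232) in the enlarged picture), the packer top face with corners (680,167), (722,160), (703,289), (662,292), and the pulley. The fulcrum is out of view. I'll use these to calibrate the top and scene cameras against the robot frame.

Run:
```python
from h import *
import pickle
i=pickle.load(open("w2.pkl","rb")); k=560/800
c=px2w(i,np.array([(679,167),(722,160),(703,289),(662,292)])*k,.033); print("packer",(c*1000).round(1).tolist(),c.mean(0))
e=np.linalg.norm(np.diff(np.r_[c,c[:1]],axis=0),axis=1); print(e)
# bar tail in tool
t,r=tool(); bR=r*R.from_matrix(np.diag([-1.,1,-1]))
f=210/np.tan(np.radians(i["vertical_fov"])/2)
uv=np.array([410,240])*k; d=rot(i["attitude"]).apply([(uv[0]-i["cx"])/f,-(uv[1]-i["cy"])/f,-1])
d=bR.inv().apply(d); o=bR.inv().apply(i["position"]-t)+G
p=o+d*(.026-o[2])/d[2]; print("tail top edge in bar frame (expected -80,0,26)",p*1000, "cam in bar",o)
# cameras on packer now
for n in ("scene","top"):
    j=bot.camera_info(n); bot.read_camera(n)
    for l in ("packer","fulcrum","plate"):
      for q in bot.silhouettes(l,n)[:2]: print(n,l,q["score"],np.argwhere(q["region"]).mean(0)[::-1],q["region"].sum())
    m=c.mean(0); L=XF*0
    a=np.array([c[0]-[0,0,.0],c[1],c[2],c[3]]); print("pred packer top face px",w2px(j,a).round(1).tolist())
```

```text
packer [[607.0, 188.3, 33.0], [629.6, 194.9, 33.0], [651.8, 113.2, 33.0], [626.5, 108.0, 33.0]] [0.62873055 0.15110446 0.033     ]
[0.02348954 0.08475024 0.02588191 0.08265641]
tail top edge in bar frame (expected -80,0,26) [-81.94741735   0.41270774  26.        ] cam in bar [-0.10429318 -0.00116121  0.15206414]
scene packer 0.9 [371.92250923 246.72878229] 542
scene fulcrum 0.72 [263.46943765 251.77506112] 409
scene plate 0.82 [216.45239909 305.25752094] 10504
pred packer top face px [[374.7, 228.2], [384.7, 231.5], [370.5, 252.3], [359.2, 247.5]]
top packer 0.97 [225.7807377  144.04303279] 488
top fulcrum 0.69 [251.87871854 201.83600305] 1311
top fulcrum 0.61 [301.73863636 211.31818182] 176
top plate 0.7 [367.81879368 182.2081284 ] 7726
pred packer top face px [[209.7, 150.7], [207.3, 141.4], [241.7, 133.2], [243.5, 143.6]]
```

Run:
```python
from h import *
from scipy.optimize import least_squares
def box(x0,x1,y,z0,z1): return np.array([(a,b,c) for a in(x0,x1) for b in(-y,y) for c in(z0,z1)])
M={"packer":box(-.042,.042,.013,0,.033),"fulcrum":np.r_[box(-.014,.014,.03,0,.02),[(x,y,z) for y in(-.03,.03) for x,z in((-.008,.02),(.008,.02),(-.0057,.0257),(.0057,.0257),(0,.028))]],"plate":box(-.12,.12,.09,.024,.036)}
S={"packer":(.6287,.1511,np.radians(-75)),"fulcrum":(.478,-.03,H),"plate":(.54,-.19,H)}
def hull(i,m,p):
    P=R.from_rotvec([0,0,p[2]]).apply(m)+[p[0],p[1],0]; return cv2.convexHull(w2px(i,P).astype(np.float32))
def mom(h):
    m=cv2.moments(h); return np.array([m["m10"],m["m01"]])/m["m00"]
for n in("scene","top"):
    i=bot.camera_info(n); bot.read_camera(n)
    for l in M:
        q=bot.silhouettes(l,n)
        if not q: continue
        s=np.array(S[l]); c0=mom(hull(i,M[l],s)); q=min(q,key=lambda d:np.hypot(*(np.argwhere(d["region"]).mean(0)[::-1]-c0)))
        g=(q["region"]*255).astype(np.uint8); c=np.argwhere(q["region"]).mean(0)[::-1]
        gb=cv2.GaussianBlur(g.astype(np.float32)/255,(0,0),1)
        def res(v):
            b=np.zeros((420,560),np.uint8); cv2.fillConvexPoly(b,(hull(i,M[l],(s[0]+v[0]/1e3,s[1]+v[1]/1e3,s[2]+v[2]/100))*16).astype(np.int32),255,shift=4,lineType=cv2.LINE_AA)
            return (cv2.GaussianBlur(b.astype(np.float32)/255,(0,0),1)-gb).ravel()
        f=least_squares(res,[0,0,0],diff_step=.05,x_scale=[3,3,3],method="trf") if 0 else None
        from scipy.optimize import minimize
        f=minimize(lambda v:(res(v)**2).sum(),[0,0,0],method="Nelder-Mead",options=dict(initial_simplex=[[0,0,0],[8,0,0],[0,8,0],[0,0,5]]))
        v=f.x; print(n,l,np.round([s[0]*1e3+v[0],s[1]*1e3+v[1],np.degrees(s[2])+np.degrees(v[2]/100)],1),"resid",round(f.fun,1),"area",q["region"].sum(),"pixoff at S",(c-c0).round(1))
```

```text
scene packer [630.9 151.9 -74.5] resid 43.5 area 498 pixoff at S [0.8 0.7]
scene fulcrum [479.8 -33.5 -86.5] resid 42.0 area 387 pixoff at S [-0.6  1.4]
scene plate [ 544.8 -189.5  -84.1] resid 133.7 area 10708 pixoff at S [1.5 1.7]
top fulcrum [471.9 -36.  -81. ] resid 98.3 area 207 pixoff at S [2.5 4.2]
top plate [ 540.6 -192.4  -83.6] resid 38.9 area 7723 pixoff at S [ 1.  -0.2]
```

```bash
sed -i 's/^F=.*; G=/H=np.radians(-84.1);F=np.array([.4785,-.0338,0]); G=/; s/G=np.array(\[-.0265/G=np.array([-.0275/' h.py
python3 - <<'E'
from h import *
t,r=barpose(F+.014*XF+[0,0,.030],.36,.15); print(tool()[0],t.round(4),goto(t,r))
E
```

```text
[0.45665099 0.15585991 0.22779926] [0.4637 0.1091 0.115 ] (array([-0.3, 35.2, -0.1]), array([-1.73,  0.29, 12.11]))
```

Call:
carry_out(
  moves=[
    [[0, 9, 0], [-0.5, 0.1, 2], 2],
    [[0, 18, 0], [-0.9, 0.2, 5], 2],
    [[-0.3, 27, 0], [-1.3, 0.3, 8], 2],
    [[-0.3, 35.2, 0], [-1.7, 0.3, 10.5], 2],
    [[-0.3, 35.2, 0], [-1.7, 0.3, 12.1], 2],
  ],
)

```text
t: 7.35
eef_pos: [0.4641, 0.1058, 0.1138]
tool_rot: [-0.133, 0.662, 0.728, 0.12]
contact_force: [-0.0, 0.7, -6.0]
gripper_width: 0.285
```

Call:
carry_out(
  moves=[
    [[0, 0, 0], [0, 0, 0], 2],
    [[0, 0, 0], [0, 0, 0], 2],
  ],
)

```text
t: 7.6
eef_pos: [0.4642, 0.1101, 0.1156]
tool_rot: [-0.133, 0.659, 0.73, 0.12]
contact_force: [0.4, 0.8, -7.9]
gripper_width: 0.282
```

Run:
```python
from h import *
a=bot.read_camera("scene"); s=bot.camera_info("scene")
t,r=tool(); bR=r*R.from_matrix(np.diag([-1.,1,-1])); print(t,bot.get_obs()["contact_force"])
P=lambda L: w2px(s,t+bR.apply(np.array(L)-G))
tip=t+bR.apply(np.array([.15,0,0])-G); d=tip-F; print("tip rel F: XF,YF,z",d@XF,d@YF,tip[2], "tilt",np.degrees(np.arcsin(-bR.as_matrix()[2,0])))
crop=a[195:285,215:345]; k=6
A=cv2.resize(crop,None,fx=k,fy=k,interpolation=cv2.INTER_CUBIC)
def poly(px,c):
    q=((px-[215,195]+.5)*k).astype(int); cv2.polylines(A,[q.reshape(-1,1,2)],True,c,1,cv2.LINE_AA)
poly(P([(.15,-.01,0),(.15,.01,0),(.12,.01,0),(.12,-.01,0)]),(0,0,255))
poly(P([(.15,-.01,.006),(.15,.01,.006),(.12,.01,.006),(.12,-.01,.006)]),(0,255,255))
poly(P([(.12,-.01,.012),(.12,.01,.012),(.02,.01,.012),(.02,-.01,.012)]),(0,255,0))
poly(w2px(s,[F+.03*YF+[0,0,.028],F-.03*YF+[0,0,.028]]),(255,0,0))
O=np.array([.543,-.190,0]); poly(w2px(s,[O-.12*XF+y*YF+[0,0,z] for y,z in((-.09,.024),(.09,.024),(.09,.036),(-.09,.036))]),(255,0,255))
cv2.imwrite("pics/s3.png",A[:,:,::-1])
```

```text
[0.46427908 0.1104727  0.11590981] [-0.45376725  0.84458473 -7.23271113]
tip rel F: XF,YF,z 0.012746725839818132 0.0007745139806122776 0.031014726249186303 tilt 20.591927151176723
```

View pics/s3.png

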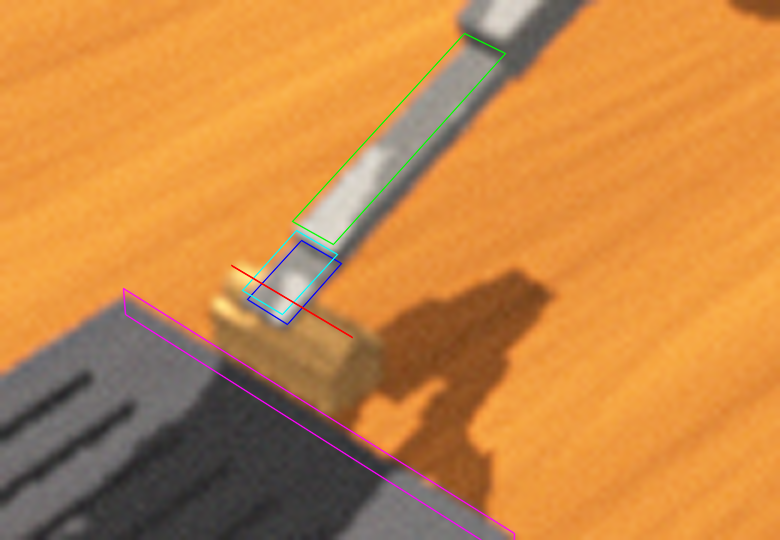

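The overlay agrees to about 1 px. The bar nose is over the ridge near its middle, and the plate edge and ridge are where predicted. Now sliding the nose in.

Call:
carry_out(
  moves=[
    [[0, 0, 0], [-0.8, -0.1, 0.3], 2],
    [[0, 0, 0], [-2, -0.1, 0.5], 2],
    [[0, 0, 0], [-3.2, -0.1, 0.54], 2],
    [[0, 0, 0], [-4.3, -0.1, 0.54], 2],
    [[0, 0, 0], [-4.94, -0.1, 0.54], 2],
  ],
)

```text
t: 8.28
eef_pos: [0.4673, 0.0639, 0.0922]
tool_rot: [-0.133, 0.66, 0.729, 0.12]
contact_force: [0.1, 0.8, -6.6]
gripper_width: 0.281
```

Call:
carry_out(
  moves=[
    [[0, 0, 0], [0, 0, 0], 2],
    [[0, 0, 0], [0, 0, 0], 2],
  ],
)

```text
t: 8.52
eef_pos: [0.4672, 0.0655, 0.0926]
tool_rot: [-0.133, 0.66, 0.73, 0.12]
contact_force: [0.3, 0.1, -7.1]
gripper_width: 0.287
```

```bash
cat >> h.py <<'E'
def bar():
    t,r=tool(); bR=r*R.from_matrix(np.diag([-1.,1,-1])); th=np.arcsin(-bR.as_matrix()[2,0])
    tip=t+bR.apply(np.array([.15,0,0])-G); d=tip-F
    print("tip XF %.1f YF %.1f z %.1f"%(d@XF*1e3,d@YF*1e3,tip[2]*1e3),"th",round(th,3),"line at ridge",round((tip[2]+d@XF*np.tan(th))*1e3,1))
    o=bot.get_obs(); print("t",o["t"],"tcp",t.round(4),"F",o["contact_force"].round(1),"T",o["torque"].round(2),"w",round(o["gripper_width"],3))
E
python3 - <<'E'
from h import *
bar()
# press: pivot about ridge to th=-.16 keeping d tip
for th in (.36,.25,.14,.03,-.06,-.12,-.155):
    # contact line tangent to ridge circle (r 8, axis z 20), bar x of contact fixed
    xc=.150-.057/np.cos(.36)
    C=F+[0,0,.020]+.008*(np.sin(th)*XF+np.cos(th)*np.array([0,0,1]))
    t,r=barpose(C,th,xc); print(th,t.round(4),goto(t,r))
E
```

```text
tip XF 57.7 YF -1.3 z 7.7 th 0.36 line at ridge 29.4
t 8.525 tcp [0.4672 0.0655 0.0926] F [ 0.3  0.1 -7.1] T [-0.69 -0.07 -0.02] w 0.287
0.36 [0.4684 0.0635 0.091 ] (array([ 0. ,  0. , -0.1]), array([-0.25,  0.1 ,  0.08]))
0.25 [0.4677 0.0707 0.0799] (array([ 0. , -6.3, -0.1]), array([0.03, 0.1 , 1.38]))
0.14 [0.4671 0.0766 0.068 ] (array([  0. , -12.6,  -0.1]), array([0.17, 0.1 , 2.7 ]))
0.03 [0.4666 0.0812 0.0555] (array([  0. , -18.9,  -0.1]), array([0.16, 0.1 , 4.03]))
-0.06 [0.4663 0.0839 0.045 ] (array([ -0. , -24.1,  -0.1]), array([0.04, 0.1 , 5.11]))
-0.12 [0.4662 0.0852 0.0378] (array([ -0. , -27.5,  -0.1]), array([-0.09,  0.1 ,  5.82]))
-0.155 [0.4662 0.0857 0.0336] (array([ -0. , -29.5,  -0.1]), array([-0.19,  0.1 ,  6.24]))
```

Call:
carry_out(
  moves=[
    [[0, -3, 0], [-0.15, 0, 0.8], 2],
    [[0, -6.3, 0], [0.0, 0, 1.4], 2],
    [[0, -9.5, 0], [0.1, 0, 2.0], 2],
    [[0, -12.6, 0], [0.15, 0, 2.7], 2],
    [[0, -15.5, 0], [0.15, 0, 3.3], 2],
  ],
)

```text
t: 9.15
eef_pos: [0.4666, 0.0769, 0.063]
tool_rot: [-0.032, 0.671, 0.74, 0.03]
contact_force: [-0.8, -9.0, 2.3]
gripper_width: 0.283
```

Run:
```python
from h import *
bar()
for th in (.0,-.06,-.12,-.155):
    xc=.150-.057/np.cos(.36)
    C=F+[0,0,.020]+.008*(np.sin(th)*XF+np.cos(th)*np.array([0,0,1]))
    t,r=barpose(C,th,xc); print(th,t.round(4),goto(t,r))
```

```text
tip XF 63.4 YF -1.0 z 23.7 th 0.087 line at ridge 29.2
t 9.15 tcp [0.4666 0.0769 0.063 ] F [-0.8 -9.   2.3] T [-1.42  0.46  0.01] w 0.283
0.0 [0.4665 0.0822 0.052 ] (array([ 0.1, -5. , -0.2]), array([0.43, 0.04, 1.14]))
-0.06 [0.4663 0.0839 0.045 ] (array([ 0.1, -8.4, -0.2]), array([0.54, 0.04, 1.86]))
-0.12 [0.4662 0.0852 0.0378] (array([  0.1, -11.8,  -0.2]), array([0.6 , 0.04, 2.58]))
-0.155 [0.4662 0.0857 0.0336] (array([  0.1, -13.9,  -0.2]), array([0.62, 0.04, 3.01]))
```

Call:
carry_out(
  moves=[
    [[0, -3, 0], [0.15, 0, 0.7], 2],
    [[0, -6, 0], [0.3, 0, 1.4], 2],
    [[0, -9, 0], [0.4, 0, 2.1], 2],
    [[0, -12, 0], [0.5, 0, 2.7], 2],
    [[0, -14, 0], [0.5, 0, 3.1], 2],
  ],
)

```text
t: 9.78
eef_pos: [0.4667, 0.0821, 0.0339]
tool_rot: [0.06, 0.67, 0.738, -0.053]
contact_force: [-1.4, -14.5, 21.0]
gripper_width: 0.285
```

Call:
carry_out(
  moves=[
    [[0, 0, 0], [0, 0, 0], 2],
    [[0, 0, 0], [0, 0, 0], 2],
  ],
)

```text
t: 10.02
eef_pos: [0.4665, 0.0823, 0.0336]
tool_rot: [0.059, 0.67, 0.738, -0.052]
contact_force: [0.2, -13.9, 14.2]
gripper_width: 0.283
```

Run:
```python
from h import *
bar()
```

```text
tip XF 62.4 YF -1.1 z 37.8 th -0.158 line at ridge 27.9
t 10.025 tcp [0.4665 0.0823 0.0336] F [  0.2 -13.9  14.2] T [-3.11 -0.03 -0.13] w 0.283
```

Call:
carry_out(
  moves=[
    [[0, 0, 0], [-0.3, 0, 0], 2],
    [[0, 0, 0], [-0.3, 0, 0], 5],
    [[0, 0, 0], [-0.3, 0, 0], 5.5],
    [[0, 0, 0], [-0.3, 0, 0], 5.5],
    [[0, 0, 0], [-0.3, 0, -1.5], 5.5],
  ],
)

```text
t: 10.65
eef_pos: [0.4645, 0.085, 0.047]
tool_rot: [0.057, 0.669, 0.74, -0.053]
contact_force: [1.0, -0.1, 0.3]
gripper_width: 0.647
```

Call:
carry_out(
  moves=[
    [[0, 0, 0], [0, 0, -3], 5.5],
    [[0, 0, 0], [0, 0, -8], 5.5],
    [[0, 0, 0], [0, 0, -13], 5.5],
    [[0, 0, 0], [0, 0, -13], 5.5],
  ],
)

```text
t: 11.15
eef_pos: [0.4652, 0.1067, 0.1791]
tool_rot: [0.058, 0.669, 0.74, -0.049]
contact_force: [-0.7, 0.1, 0.4]
gripper_width: 0.643
```

Run:
```python
from h import *
bar()
a=bot.read_camera("scene"); crop=a[180:290,200:400]
cv2.imwrite("pics/s4.png",cv2.resize(crop,None,fx=4,fy=4,interpolation=cv2.INTER_CUBIC)[:,:,::-1])
i=bot.camera_info("wrist"); w=bot.read_camera("wrist"); cv2.imwrite("pics/w4.png",w[:,:,::-1])
for l in("packer","prybar"):
  for d in bot.silhouettes(l,"wrist"): print(l,round(d["score"],2),d["location"],rect(d["region"],i,.033 if l=="packer" else .03))
# packer pick: heading -74.5, grasp at 33mm back of centre
P=np.array([.629,.151,0]); hd=np.radians(-74.7); px=np.array([np.cos(hd),np.sin(hd),0])
g=P-.028*px; print("grasp",g, goto((g[0],g[1],.12),down(hd+np.pi/2)))
```

```text
tip XF 37.9 YF 1.1 z 182.1 th -0.151 line at ridge 176.3
t 11.15 tcp [0.4652 0.1067 0.1791] F [-0.7  0.1  0.4] T [ 0.13 -0.01 -0.01] w 0.643
packer 0.18 [298.1, 304.2] (array([475.5, -16.8]), array([58. , 39.1]), 7.3)
prybar 0.89 [282.0, 233.2] (array([472.2,  17.8]), array([ 27.9, 231.3]), -85.4)
grasp [0.62161155 0.17800761 0.        ] (array([-0.9,  8.9, -9.5]), array([ 6.46, 16.59,  4.51]))
```

View pics/s4.png

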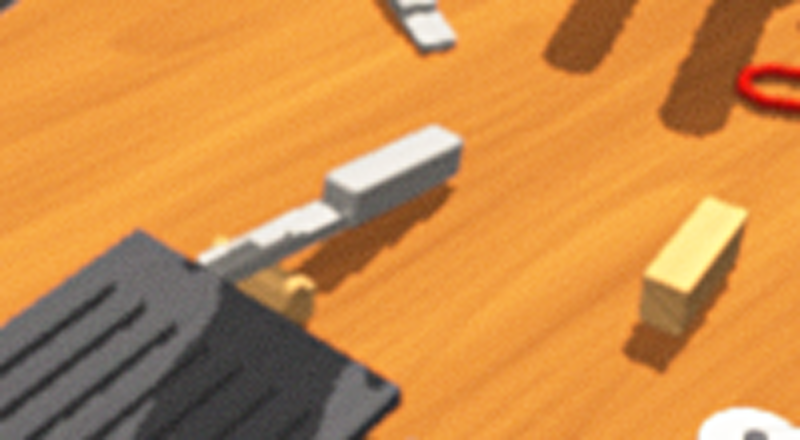

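The plate is up, with the bar's tail on the bench holding it. Now the packer, whose nearer top end is at crop (680,280).

Call:
carry_out(
  moves=[
    [[0, 4.5, -5], [2, 5, 0], 6],
    [[-0.9, 8.9, -9.5], [4, 10, 1.5], 6],
    [[-0.9, 8.9, -9.5], [6.46, 15, 3], 6],
    [[-0.9, 8.9, -9.5], [6.46, 16.6, 4.5], 6],
    [[-0.9, 8.9, -9.5], [6.46, 16.6, 4.5], 6],
  ],
)

```text
t: 11.98
eef_pos: [0.6218, 0.177, 0.1179]
tool_rot: [-0.0, 0.607, 0.794, -0.002]
contact_force: [-0.6, -1.1, 1.5]
gripper_width: 0.7
```

Run:
```python
from h import *
i=bot.camera_info("wrist"); w=bot.read_camera("wrist"); cv2.imwrite("pics/w5.png",w[:,:,::-1])
print(tool()[0])
for d in bot.silhouettes("packer","wrist"): print(round(d["score"],2),d["location"],rect(d["region"],i,.033))
g=np.array([.6216,.178,0]); print(goto((g[0],g[1],.028),down(np.radians(15.3))))
```

```text
[0.6215274  0.17694067 0.11901492]
0.58 [286.7, 250.2] (array([628.2, 154.9]), array([26.2, 90.1]), -76.9)
(array([-0. ,  0. , -0.1]), array([0.08, 0.03, 9.2 ]))
```

View pics/w5.png

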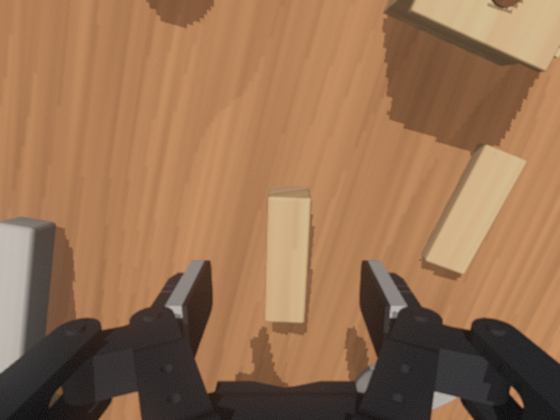

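The packer is centred between the fingers (columns 267–309, rows 190–322). The thin packer at (475,210) and the pulley at (420,385) are clear of them.

Call:
carry_out(
  moves=[
    [[0, 0, 1.7], [0.2, 0.15, 4], 6],
    [[0, 0, 1.7], [0.2, 0.15, 8], 6],
    [[0, 0, 1.7], [0.2, 0.15, 9.1], 5],
    [[0, 0, 1.7], [0.2, 0.15, 9.1], 2],
    [[0, 0, 1.7], [0.2, 0.15, 9.1], 2],
  ],
  newtons=50,
)

```text
t: 12.7
eef_pos: [0.6248, 0.1808, 0.0319]
tool_rot: [0.001, 0.619, 0.786, 0.002]
contact_force: [0.1, 0.7, -0.9]
gripper_width: 0.29
```

Call:
carry_out(
  moves=[
    [[0, 0, 0], [0, 0, 0], 2],
    [[0, 0, 0], [0, 0, 0], 2],
  ],
)

```text
t: 12.95
eef_pos: [0.6247, 0.181, 0.0315]
tool_rot: [0.001, 0.618, 0.786, 0.002]
contact_force: [-1.3, 0.5, 6.8]
gripper_width: 0.292
```

Run:
```python
from h import *
o=bot.get_obs();print(tool()[0],o["contact_force"],o["gripper_width"])
# packer frame: TCP at packer x=-28; target: frame y of packer +38; head at frame x=-120-30
E0=F+.0425*XF+.041*YF*0; 
def pk(head,yf,z):  # head position along XF relative to edge (m), lateral rel. fulcrum
    return E0+XF*(head-.042-.028)+YF*yf+[0,0,z]
for h,z in((-.03,.09),(-.03,.030),(.02,.03)):
    t=pk(h,.078,z); print(t.round(4),goto(t,down(H+np.pi/2)))
```

```text
[0.62468517 0.18099343 0.03147223] [-1.27353533  0.45181583  6.76872427] 0.291746622436583
[0.5503 0.0313 0.09  ] (array([ 0.3, -0.1,  7.7]), array([-12.8 , -10.72,  -5.91]))
[0.5503 0.0313 0.03  ] (array([ 0.3, -0.1,  7.7]), array([-12.8 , -10.75,   0.09]))
[ 0.5553 -0.0185  0.03  ] (array([ 0.3, -0.1,  7.7]), array([-17.76, -11.43,   0.08]))
```

Call:
carry_out(
  moves=[
    [[0, 0, 0], [0, 0, -3], 2],
    [[0, 0, 0], [0, 0, -6.5], 2],
    [[0, 0, 4], [-4, -4, -6.5], 2],
    [[0, 0, 7.7], [-8, -8, -6.5], 2],
    [[0, 0, 7.7], [-12.5, -10.5, -6.5], 2],
  ],
)

```text
t: 13.58
eef_pos: [0.5492, 0.0335, 0.0949]
tool_rot: [0.0, 0.67, 0.743, 0.001]
contact_force: [1.3, 0.2, 0.2]
gripper_width: 0.293
```

Call:
carry_out(
  moves=[
    [[0, 0, 0], [0, 0, 1], 2],
    [[0, 0, 0], [0, 0, 3], 2],
    [[0, 0, 0], [0, 0, 5.5], 2],
    [[0, 0, 0], [0, 0, 5.5], 2],
  ],
)

```text
t: 14.08
eef_pos: [0.5497, 0.0361, 0.0373]
tool_rot: [-0.001, 0.669, 0.743, -0.0]
contact_force: [-0.7, -0.2, -0.8]
gripper_width: 0.291
```

```bash
cat >> h.py <<'E'
def pk(head,yf,z): return F+.0425*XF+XF*(head-.07)+YF*yf+np.array([0,0,z])
def pkst():
    o=bot.get_obs(); t=tool()[0]; d=t-F-.0425*XF
    print("head past edge %.1f yf %.1f tcp"%(d@XF*1e3+70,d@YF*1e3),t.round(4),"F in XF/YF/z",(o["contact_force"]@np.c_[XF,YF,[0,0,1]]).round(1),round(o["gripper_width"],3))
E
python3 - <<'E'
from h import *
pkst(); t=pk(.0,.078,.0335); print(goto(t,down(H+np.pi/2)))
a=bot.read_camera("scene"); crop=a[180:310,200:400]
s=bot.camera_info("scene")
for d in bot.silhouettes("packer","scene"): print(d["score"],d["location"])
A=cv2.resize(crop,None,fx=4,fy=4,interpolation=cv2.INTER_CUBIC); cv2.imwrite("pics/s6.png",A[:,:,::-1])
E
```

```text
head past edge -34.8 yf 77.9 tcp [0.5497 0.0361 0.0373] F in XF/YF/z [ 0.1 -0.7 -0.8] 0.291
(array([-0.1, -0. ,  0.1]), array([-3.48,  0.  ,  0.37]))
```

View pics/s6.png

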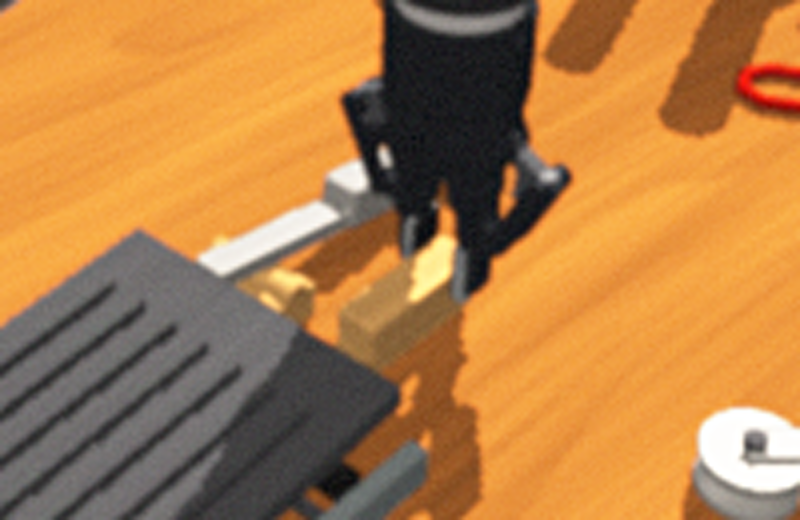

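The packer is level, just in front of the edge at frame y≈+36 and clear of bar and fulcrum. Lowering it a little and sliding in.

Call:
carry_out(
  moves=[
    [[0, 0, 0], [-1, 0, 0.35], 2],
    [[0, 0, 0], [-2.2, 0, 0.35], 2],
    [[0, 0, 0], [-3.4, 0, 0.35], 2],
    [[0, 0, 0], [-4.6, 0, 0.35], 2],
    [[0, 0, 0], [-5.5, 0, 0.35], 2],
  ],
)

```text
t: 14.8
eef_pos: [0.5568, -0.0214, 0.0363]
tool_rot: [0.001, 0.67, 0.742, 0.001]
contact_force: [0.6, 1.0, -0.1]
gripper_width: 0.294
```

Call:
carry_out(
  moves=[
    [[0, 0, 0], [-0.1, 0, 0], 2],
    [[0, 0, 0], [-0.2, 0, 0], 2],
  ],
)

```text
t: 15.05
eef_pos: [0.5568, -0.0218, 0.036]
tool_rot: [0.0, 0.67, 0.743, 0.001]
contact_force: [0.6, 0.3, -0.9]
gripper_width: 0.291
```

Run:
```python
from h import *
pkst()
```

```text
head past edge 23.5 yf 79.1 tcp [ 0.5568 -0.0218  0.036 ] F in XF/YF/z [-0.3  0.6 -0.9] 0.291
```

Call:
carry_out(
  moves=[
    [[0, 0, 0], [-0.1, 0, 0], 2],
    [[0, 0, 0], [-0.2, 0, 0], 2],
    [[0, 0, 0], [-0.3, 0, 0], 2],
    [[0, 0, 0], [-0.4, 0, 0], 2],
  ],
)

```text
t: 15.55
eef_pos: [0.5573, -0.0259, 0.0361]
tool_rot: [0.0, 0.67, 0.743, 0.001]
contact_force: [-0.7, 1.4, 0.0]
gripper_width: 0.295
```

```bash
python3 -c "
from h import *
pkst()"
```

```text
head past edge 27.6 yf 79.2 tcp [ 0.5573 -0.0259  0.0361] F in XF/YF/z [-1.4 -0.5  0. ] 0.295
```

Call:
carry_out(
  moves=[
    [[0, 0, 0], [-0.1, 0, 0], 2],
    [[0, 0, 0], [-0.2, 0, 0], 2],
    [[0, 0, 0], [-0.3, 0, 0], 2],
  ],
)

```text
t: 15.92
eef_pos: [0.5574, -0.0278, 0.0361]
tool_rot: [-0.0, 0.669, 0.743, 0.001]
contact_force: [-0.9, 5.3, 1.3]
gripper_width: 0.295
```

Call:
carry_out(
  moves=[
    [[0, 0, 0], [-0.1, 0, 0], 2],
    [[0, 0, 0], [-0.1, 0, 0], 2],
    [[0, 0, 0], [-0.1, 0, 0], 2],
  ],
)

```text
t: 16.3
eef_pos: [0.5574, -0.0281, 0.036]
tool_rot: [-0.001, 0.669, 0.743, 0.002]
contact_force: [-1.4, 7.3, 2.4]
gripper_width: 0.287
```

Call:
carry_out(
  moves=[
    [[0, 0, 0], [0.1, 0, 0.2], 2],
    [[0, 0, 0], [0.15, 0, 0.45], 2],
    [[0, 0, 0], [0.15, 0, 0.5], 2],
    [[0, 0, 0], [0.15, 0, 0.45], 4.5],
    [[0, 0, 0], [0.15, 0, 0.45], 4.8],
  ],
)

```text
t: 16.92
eef_pos: [0.5577, -0.0296, 0.0317]
tool_rot: [0.001, 0.67, 0.742, 0.001]
contact_force: [0.4, -1.1, -0.6]
gripper_width: 0.562
```

Call:
carry_out(
  moves=[
    [[0, 0, 0], [0, 0, 0], 4.8],
    [[0, 0, 0], [0, 0, -1], 4.8],
    [[0, 0, 0], [0.5, 0, -4], 4.8],
    [[0, 0, 0], [3, 0, -9], 4.8],
    [[0, 0, 0], [6, 0, -12], 4.8],
  ],
)

```text
t: 17.55
eef_pos: [0.5519, 0.0307, 0.1544]
tool_rot: [0.002, 0.671, 0.742, 0.002]
contact_force: [0.3, 0.3, -0.2]
gripper_width: 0.561
```

Run:
```python
from h import *
pkst()
i=bot.camera_info("wrist"); bot.read_camera("wrist")
for l in("packer","prybar"):
  for d in bot.silhouettes(l,"wrist")[:2]: print(l,round(d["score"],2),d["location"],rect(d["region"],i,.033 if l=="packer" else .02))
# bar grasp: same bar x=-27.5; last known tool pose on bar tip XF~62.4-?
```

```text
head past edge -29.2 yf 79.5 tcp [0.5519 0.0307 0.1544] F in XF/YF/z [-0.3  0.4 -0.2] 0.561
packer 0.74 [282.5, 297.9] (array([558.6, -40.3]), array([25.7, 77.8]), -84.1)
prybar 0.74 [164.7, 150.1] (array([467. ,  33.9]), array([ 34.6, 194.4]), -88.0)
prybar 0.34 [532.5, 190.1] (array([724.3,  51.9]), array([47.3, 57.7]), -72.6)
```

Run:
```python
from h import *
bR=R.from_rotvec([0,0,H])*R.from_rotvec([0,-.158,0]); r=bR*R.from_matrix(np.diag([-1.,1,-1]))
g=np.array([.466,.083,.036]); hov=g-.11*r.as_matrix()[:,2]; print(hov,goto(hov,r))
```

```text
[0.46422089 0.1002161  0.14462983] (array([ 0.4, -9.2,  0.1]), array([ 7.62, -8.04,  0.85]))
```

Call:
carry_out(
  moves=[
    [[0, -3, 0], [3, -3, 0], 6],
    [[0, -6, 0], [5.5, -6, 0.5], 6],
    [[0.4, -9.2, 0], [7.6, -8, 0.8], 6],
    [[0.4, -9.2, 0], [7.6, -8, 0.8], 6],
    [[0.4, -9.2, 0], [7.6, -8, 0.8], 6],
  ],
)

```text
t: 18.32
eef_pos: [0.464, 0.0972, 0.1434]
tool_rot: [0.058, 0.668, 0.74, -0.056]
contact_force: [0.6, 0.0, 0.6]
gripper_width: 0.7
```

Run:
```python
from h import *
i=bot.camera_info("wrist"); w=bot.read_camera("wrist"); cv2.imwrite("pics/w7.png",w[:,:,::-1])
for d in bot.silhouettes("prybar","wrist")[:2]:
    m=d["region"]; rr=np.argwhere(m); print(d["score"],d["location"],rr.min(0),rr.max(0))
    for row in range(rr[:,0].min()+5,rr[:,0].max(),30):
        c=np.where(m[row])[0]; print(row,c.min(),c.max(),end="; ")
bR=R.from_rotvec([0,0,H])*R.from_rotvec([0,-.158,0]); r=bR*R.from_matrix(np.diag([-1.,1,-1]))
print(tool()[0],goto((.466,.083,.036),r))
# expected pixels of handle top corners if bar in grip-consistent pose
g=np.array([.4665,.0823,.0336]); print(w2px(i,g+bR.apply(np.array([(-.08,-.013,.026),(-.08,.013,.026),(.02,-.013,.026),(.02,.013,.026)])-G)))
```

```text
0.81 [283.2, 237.6] [129 268] [386 309]
134 270 308; 164 269 308; 194 269 307; 224 269 306; 254 269 305; 284 273 298; 314 274 298; 344 273 297; 374 274 297; 0.26 [269.3, 156.4] [0 0] [419 559]
5 0 559; 35 0 559; 65 0 559; 95 0 559; 125 0 559; 155 0 559; 185 0 559; 215 0 559; 245 0 559; 275 0 559; 305 0 559; 335 0 559; 365 0 357; 395 53 518; [0.4643947  0.0967208  0.14359127] (array([-0.3,  0.1, -0.2]), array([ 0.35,  0.07, 10.84]))
[[266.28701364 124.20809895]
 [308.7755712  124.19519774]
 [268.49765355 272.89698651]
 [306.32135464 272.95128108]]
```

Call:
carry_out(
  moves=[
    [[0, 0, 0], [0.3, 0, 4], 6],
    [[0, 0, 0], [0.3, 0, 8], 6],
    [[0, 0, 0], [0.3, 0, 10.5], 6],
    [[0, 0, 0], [0.3, 0, 10.5], 4],
    [[0, 0, 0], [0.3, 0, 10.5], 2],
  ],
  newtons=80,
)

```text
t: 19.05
eef_pos: [0.4658, 0.084, 0.0402]
tool_rot: [0.058, 0.668, 0.739, -0.055]
contact_force: [-0.7, -1.2, 2.3]
gripper_width: 0.29
```

Call:
carry_out(
  moves=[
    [[0, 0, 0], [0, 0, 0], 2],
    [[0, 0, 0], [0, 0, 0], 2],
    [[0, 0, 0], [0, 0, 0], 2],
  ],
)

```text
t: 19.42
eef_pos: [0.4651, 0.084, 0.04]
tool_rot: [0.058, 0.668, 0.74, -0.055]
contact_force: [-0.2, -5.3, 6.0]
gripper_width: 0.279
```

Run:
```python
from h import *
bar()
for th in (-.1,-.03,.04,.11,.18,.25,.32):
    xc=.150-.062
    C=F+[0,0,.020]+.0085*(np.sin(th)*XF+np.cos(th)*np.array([0,0,1]))
    t,r=barpose(C,th,xc); print(th,t.round(4),goto(t,r))
```

```text
tip XF 60.5 YF -1.3 z 44.7 th -0.16 line at ridge 34.9
t 19.425 tcp [0.4651 0.084  0.04  ] F [-0.2 -5.3  6. ] T [-1.25  0.01 -0.08] w 0.279
-0.1 [0.4664 0.0837 0.0408] (array([-0.2,  3.5, -0.1]), array([-0.05,  0.12, -0.07]))
-0.03 [0.4665 0.082  0.049 ] (array([-0.2,  7.5, -0.1]), array([-0.36,  0.12, -0.86]))
0.04 [0.4668 0.0797 0.0571] (array([-0.2, 11.5, -0.1]), array([-0.71,  0.11, -1.61]))
0.11 [0.4671 0.0768 0.065 ] (array([-0.2, 15.5, -0.1]), array([-1.12,  0.11, -2.35]))
0.18 [0.4674 0.0734 0.0727] (array([-0.2, 19.5, -0.1]), array([-1.58,  0.11, -3.05]))
0.25 [0.4678 0.0695 0.0801] (array([-0.2, 23.5, -0.1]), array([-2.09,  0.11, -3.72]))
0.32 [0.4683 0.0651 0.0872] (array([-0.2, 27.5, -0.1]), array([-2.64,  0.1 , -4.35]))
```

```bash
sed -i 's/G=np.array(\[-.0275,0,.024\])/G=np.array([-.0275,0,.031])/' h.py
python3 - <<'E'
from h import *
bar()
for th in (-.12,-.06,.0,.06,.12):
    xc=.150-.0605
    C=F+[0,0,.020]+.009*(np.sin(th)*XF+np.cos(th)*np.array([0,0,1]))
    t,r=barpose(C,th,xc); print(th,t.round(4),goto(t,r))
E
```

```text
tip XF 61.6 YF -1.3 z 37.8 th -0.16 line at ridge 27.8
t 19.425 tcp [0.4651 0.084  0.04  ] F [-0.2 -5.3  6. ] T [-1.25  0.01 -0.08] w 0.279
-0.12 [0.4661 0.0865 0.0457] (array([-0.2,  2.3, -0.1]), array([ 0.14,  0.12, -0.6 ]))
-0.06 [0.4662 0.0848 0.0529] (array([-0.2,  5.8, -0.1]), array([-0.15,  0.11, -1.28]))
0.0 [0.4665 0.0826 0.06  ] (array([-0.2,  9.2, -0.1]), array([-0.47,  0.11, -1.95]))
0.06 [0.4667 0.08   0.0669] (array([-0.2, 12.6, -0.1]), array([-0.84,  0.11, -2.59]))
0.12 [0.4671 0.077  0.0737] (array([-0.2, 16.1, -0.1]), array([-1.25,  0.11, -3.21]))
```

Call:
carry_out(
  moves=[
    [[0, 2.3, 0], [0, 0.05, -0.45], 2],
    [[0, 5.8, 0], [-0.15, 0.1, -1.2], 2],
    [[0, 9.2, 0], [-0.45, 0.1, -1.9], 2],
    [[0, 12.6, 0], [-0.8, 0.1, -2.55], 2],
    [[0, 16, 0], [-1.2, 0.1, -3.2], 2],
  ],
)

```text
t: 20.05
eef_pos: [0.4659, 0.0791, 0.073]
tool_rot: [-0.047, 0.668, 0.741, 0.039]
contact_force: [-0.7, 0.5, -5.2]
gripper_width: 0.28
```

Call:
carry_out(
  moves=[
    [[0, 0, 0], [0, 0, 0], 2],
    [[0, 0, 0], [0, 0, 0], 2],
    [[0, 0, 0], [0, 0, 0], 2],
    [[0, 0, 0], [0, 0, 0], 2],
    [[0, 0, 0], [0, 0, 0], 2],
  ],
)

```text
t: 20.68
eef_pos: [0.4663, 0.0785, 0.0727]
tool_rot: [-0.046, 0.669, 0.741, 0.038]
contact_force: [-0.6, -0.1, -4.6]
gripper_width: 0.28
```

Call:
carry_out(
  moves=[
    [[0, 0, 0], [0, 0, 0], 2],
    [[0, 0, 0], [0, 0, 0], 2],
    [[0, 0, 0], [0, 0, 0], 2],
    [[0, 0, 0], [0, 0, 0], 2],
    [[0, 0, 0], [0, 0, 0], 2],
  ],
)

```text
t: 21.3
eef_pos: [0.4665, 0.0783, 0.0729]
tool_rot: [-0.046, 0.669, 0.741, 0.038]
contact_force: [-0.4, 0.9, -5.1]
gripper_width: 0.28
```

Run:
```python
from h import *
bar()
a=bot.read_camera("scene"); cv2.imwrite("pics/s8.png",cv2.resize(a[180:310,200:400],None,fx=4,fy=4,interpolation=cv2.INTER_CUBIC)[:,:,::-1])
```

```text
tip XF 59.8 YF -0.6 z 21.0 th 0.12 line at ridge 28.1
t 21.3 tcp [0.4665 0.0783 0.0729] F [-0.4  0.9 -5.1] T [-0.07  0.1   0.02] w 0.28
```

View pics/s8.png

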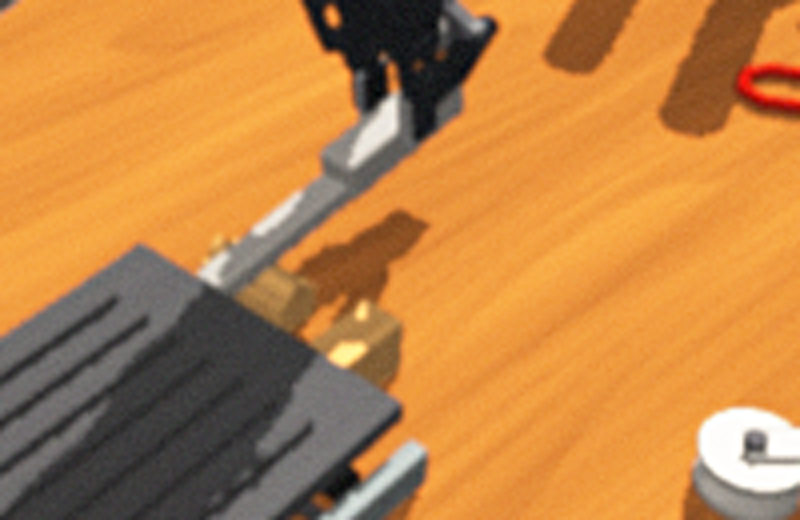

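The edge has dropped about 9 mm and now rests on the packer, at crop (360,350). The bar nose is unloaded, so I'm pulling it out.

Call:
carry_out(
  moves=[
    [[0, 0, 0], [0.8, 0, -0.15], 2],
    [[0, 0, 0], [2.5, 0, -0.2], 2],
    [[0, 0, 0], [5, 0, -0.3], 2],
    [[0, 0, 0], [8, 0, -1.5], 2],
    [[0, -4, 0], [12, 0, -3], 2],
  ],
)

```text
t: 21.98
eef_pos: [0.4546, 0.1916, 0.117]
tool_rot: [-0.019, 0.672, 0.74, 0.014]
contact_force: [0.3, 0.7, -8.0]
gripper_width: 0.282
```

Run:
```python
from h import *
bar()
r=R.from_rotvec([0,0,H])*R.from_matrix(np.diag([-1.,1,-1]))
for z in (.08,.034): print(goto((.457,.285,z),r))
```

```text
tip XF -50.8 YF -1.9 z 77.7 th 0.047 line at ridge 75.4
t 21.975 tcp [0.4546 0.1916 0.117 ] F [ 0.3  0.7 -8. ] T [ 0.19 -0.1  -0.  ] w 0.282
(array([-0.3, -2.7, -0.4]), array([9.09, 1.16, 4.12]))
(array([-0.3, -2.7, -0.4]), array([8.87, 1.19, 8.72]))
```

Call:
carry_out(
  moves=[
    [[-0.3, -2.8, 0], [4.5, 0.6, 1.5], 2],
    [[-0.3, -2.8, 0], [8.5, 1.1, 4], 2],
    [[-0.3, -2.8, 0], [8.9, 1.1, 6.5], 2],
    [[-0.3, -2.8, 0], [8.9, 1.1, 8], 2],
    [[-0.3, -2.8, 0], [8.9, 1.1, 8.3], 2],
  ],
)

```text
t: 22.6
eef_pos: [0.4554, 0.2855, 0.0375]
tool_rot: [-0.0, 0.67, 0.742, -0.001]
contact_force: [0.3, 0.0, -6.5]
gripper_width: 0.28
```

Call:
carry_out(
  moves=[
    [[0, 0, 0], [0, 0, 0], 2],
    [[0, 0, 0], [0, 0, 0], 2],
  ],
)

```text
t: 22.85
eef_pos: [0.4568, 0.2864, 0.0393]
tool_rot: [0.0, 0.671, 0.742, 0.001]
contact_force: [0.7, 0.1, -7.9]
gripper_width: 0.285
```

Run:
```python
from h import *
bar()
r=R.from_rotvec([0,0,H])*R.from_matrix(np.diag([-1.,1,-1]))
print(goto((.457,.285,.031),r))
```

```text
tip XF -143.3 YF 10.8 z 8.0 th 0.001 line at ridge 7.8
t 22.85 tcp [0.4568 0.2864 0.0393] F [ 0.7  0.1 -7.9] T [ 0.22  0.06 -0.03] w 0.285
(array([ 0.1, -0.1, -0.1]), array([-0.14,  0.  ,  0.83]))
```

Call:
carry_out(
  moves=[
    [[0, 0, 0], [0, 0, 0.3], 2],
    [[0, 0, 0], [0, 0, 0.5], 2],
    [[0, 0, 0], [0, 0, 0.7], 2],
    [[0, 0, 0], [0, 0, 0.9], 2],
    [[0, 0, 0], [0, 0, 1.0], 2],
  ],
)

```text
t: 23.48
eef_pos: [0.4563, 0.2872, 0.0298]
tool_rot: [-0.001, 0.67, 0.742, 0.001]
contact_force: [-6.4, -1.4, 22.7]
gripper_width: 0.277
```

Call:
carry_out(
  moves=[
    [[0, 0, 0], [0, 0, -0.15], 2],
    [[0, 0, 0], [0, 0, -0.15], 3],
    [[0, 0, 0], [0, 0, -0.15], 5.5],
    [[0, 0, 0], [0, 0, -0.15], 5.5],
    [[0, 0, 0], [0, 0, -1.5], 5.5],
  ],
)

```text
t: 24.1
eef_pos: [0.4555, 0.2861, 0.0432]
tool_rot: [-0.0, 0.67, 0.742, -0.001]
contact_force: [0.2, 0.7, 0.8]
gripper_width: 0.646
```

Call:
carry_out(
  moves=[
    [[0, 0, 0], [0, 0, -4], 5.5],
    [[0, 0, 0], [0, 0, -8], 5.5],
    [[0, 0, 0], [0, 0, -13], 5.5],
    [[0, 0, 0], [4, 0, -16], 5.5],
    [[0, 0, 0], [4, 0, -16], 5.5],
  ],
)

```text
t: 24.72
eef_pos: [0.4524, 0.3307, 0.2068]
tool_rot: [-0.0, 0.668, 0.744, 0.004]
contact_force: [0.3, -0.4, -0.2]
gripper_width: 0.645
```

Run:
```python
from h import *
a=bot.read_camera("scene"); cv2.imwrite("pics/s9.png",cv2.resize(a[140:320,190:460],None,fx=2.9,fy=2.9,interpolation=cv2.INTER_CUBIC)[:,:,::-1])
i=bot.camera_info("wrist"); bot.read_camera("wrist"); print(bot.get_obs()["t"],tool()[0])
for d in bot.silhouettes("prybar","wrist")[:2]: print(d["score"],rect(d["region"],i,.013))
```

```text
24.825 [0.45167184 0.32638778 0.20395755]
0.83 (array([281.1, 267.8]), array([ 37.1, 179.1]), -26.5)
0.69 (array([462.3, 226.7]), array([ 27.1, 220.5]), -84.6)
```

Run:
```python
from h import *
i=bot.camera_info("scene"); bot.read_camera("scene")
m=[d for d in bot.silhouettes("plate","scene")][0]["region"]; O=np.array([.5448,-.1895,0])
for e in (24,28,31,33,35,38,43):
    th=np.arcsin((e-24)/240); P=[]
    for x in(-.24,0):
        for y in(-.09,.09):
            for z in(0,.012): P.append(O+XF*(.12+x*np.cos(th)+z*np.sin(th))+YF*y+[0,0,.024-x*np.sin(th)+z*np.cos(th)])
    b=np.zeros((420,560),np.uint8); cv2.fillConvexPoly(b,(cv2.convexHull(w2px(i,P).astype(np.float32))*16).astype(np.int32),1,shift=4); b=b>0
    print(e,round((b&m).sum()/(b|m).sum(),4))
for l in("packer","carabiner","lamp_clip","pulley"): print(l,[np.round(d["location"]).tolist() for d in bot.silhouettes(l,"scene")[:2]])
bot.hand_in(); print(bot.get_obs()["t"])
```

```text
24 0.9472
28 0.9672
31 0.9731
33 0.9734
35 0.9686
38 0.96
43 0.9358
packer [[291.0, 263.0]]
carabiner [[402.0, 207.0], [448.0, 220.0]]
lamp_clip [[166.0, 260.0]]
pulley [[390.0, 292.0]]
the job is handed in; nothing more can be done
the job is handed in; nothing more can be done
```

The job is handed in, at about 25 s on the robot's clock; no verdict was reported.

**What I did:** I levered the plate up with the small pry bar over the fulcrum, and it stayed up on the bar's own weight. I slid the tall packer in about 29 mm past the edge until the wrist read about 7 N against the rib. Then I eased the bar out and laid it flat on the bench about 14 cm clear of the fulcrum block.

**Last checks:**
- **Plate:** the silhouette fits best with the edge 31–33 mm up, as expected on the packer. I did not measure the packer-on-plate force.
- **Bar:** the wrist view shows it flat on the bench at about (0.46, 0.23). It was set down with roughly 30 N on the bench, under the 80 N limit.
- **Bystanders:** the pulley, carabiner and lamp clip appear in about the same place as at the start. I did not check the box, crampon bar or thin packer numerically.

**Disagreements:** the top camera disagreed with the wrist camera by 5–8 mm. I worked from the wrist and scene cameras, which agreed to about 2 mm on the packer. My last picture was refused because I had used all 12 views, so the final check was by numbers only.

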